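Try the laptop's touchpad and right button

ROBOT

A 6-joint arm with a two-finger parallel gripper is mounted at the origin on the work surface. World frame = base frame: x ahead of the robot, y to its left, z up, the work surface at z = 0. Lengths are in m, angles in rad, forces in N, time in s.
With the tool pointing down it reaches from about 0.275 to 0.85 m from the base axis. Payload 19 kg.
Tool frame: the origin (TCP) lies at the very end of the fingers, on their centre line; the grasp point (between the pads) lies 19 mm behind it (grip_point_offset is the distance from the TCP to the grasp point, in m); z points along the fingers, y is the line along which they close (so a half turn about z gives the same grasp; the last joint's range is limited). The gripper opens to 85 mm and grips with 20 to 120 N. Pads are 22 mm wide; open, the fingers measure 114 mm over their backs; the gripper's body (76 mm by 85 mm) begins 54 mm behind the grasp point. The pads swing forward as they close: fully open they stand 13 mm farther back than shut.
Start: joints at [-0.134, 0.15, 1.437, -0, 1.554, -0.134], TCP at [0.575, -0, 0.231] pointing down, gripper open.
Joint ranges: [-2.8, 2.8], [-0.68, 2.1], [0.12, 2.68], [-1.39, 4.53], [0.16, 2.79], [-2.81, 2.81]. Speed limits (rad/s): [1.89, 1.89, 2.22, 3.01, 3.01, 3.01].

INTERFACE

Orientations are given as [roll, pitch, yaw] about the fixed x, y, z axes, in that order (R = Rz(yaw) Ry(pitch) Rx(roll)).
In Python, from workcell import * gives the robot as it stands.
- The arm moves only by the tool drive_tool, never from a script. Its argument "deltas" is a list of rows, each a list of 5 numbers: the finger opening in m, from 0 to 0.0854, then the shift along the tool's x, y, z in m, then the turn about the tool's z in rad. A call has exactly 10 rows; each row shifts and turns the commanded pose from where the row before left it, along the tool's axes as they then stand; what a row does not reach is not made up. A row lasts 1/8 s, in which the tool goes at most 62.5 mm and 10.7 degrees, less where a joint would pass 70% of its speed; a pose out of reach is approached as far as the arm can. A call is refused whole if a number of a shift passes 0.0625 or a number of a turn 0.188, either way. A call with a gripper value outside its range is refused whole. The fingers move at their own pace and stop on an object; "force" is the grip in N (left out, the last holds). Time passes only in rows, so rows that do not move let the fingers close, or fill a call up. It gives the time, the measured TCP pose, the force, the opening and the grip force at its end, in the units of the state.
- get_state(): the state, without advancing time (a new reading comes with each control period).
- read_camera(name): name is "scene" or "side" or "wrist"; returns (picture, depth): 480x640x3 uint8, blue, green, red; 480x640 float32, m along the optical axis (not along the pixel's ray), 0 where there is no reading.
- calibration(name): a dict with "fx", "fy", "cx", "cy" (pixels), "R" (3x3) and "t" (3): a world point X has camera coordinates R X + t; the wrist camera has in their place "mount" (4x4, takes a point from camera to tool coordinates, whose origin is the TCP and whose axes are the flange's). Camera axes: x right, y down, z forward; pixel columns grow to the right and rows downward; lengths in m; the calibration is good to about 2 mm. A picture is of the moment at which its call begins: read the wrist's pose just before it. calibration takes no time and is no camera call.
- finish_job(): hands the job in; it is judged then, once.
The state is a dict: "clock": time; "qpos": joint angles; "qd": joint speeds; "joint_efforts": joint torques, N m; "position": TCP position; "tcp_rot": TCP orientation; "force": force on the tool from outside, world axes, zero at the start; "torque": the same for the moment, N m; "grip_width": opening from 0.0 (shut) to 1.0 (fully open); "finger_force": force on a finger pad.
Only numpy, scipy, OpenCV 4.12 (cv2) and the standard library are available. Lean on these libraries where they do the work, as an engineer would, in place of code of your own. Each camera call takes 0.05 s, during which the arm holds its last target. There are 200 camera calls.

TASK

Check the pointing device of the opened laptop: touch its round touchpad lightly with the fingertips, lift off, then press the right-hand one of the two buttons in front of the touchpad all the way down, gently, and let it come up again. Leave the keys, the left-hand button and the loose things alone, and do not shove or lift the laptop.

Things in the scene. Friction and masses are not known exactly. Their poses are not given: they have to be found in the camera images.
- laptop: Loose grey laptop, 1.1 to 1.8 kg, lying open on the bench with its lid folded right back so that the black screen lies flat beyond the keyboard. Its front edge is towards the robot, at any yaw up to 0.45 rad. Base 210 mm (x) by 300 mm (y), deck 26 mm above the bench; the lid goes on another 206 mm in +x, no higher than 27 mm. Origin on the bench under the centre of the base; +x points from the front edge to the screen, +y to the left of a person sitting in front of it, z up
- touchpad: Round grey touchpad, 54 mm across, in the palm rest. Origin at the centre of its underside, level with the deck (26 mm above the bench); its top is flat and 5 mm above the origin. Its centre lies 40 mm in front of the laptop's centre (-x), on the laptop's middle line. It sits on a soft mount and yields straight down, about 1 N per mm, at most 5 mm
- right_button (a joint): Travel of the right-hand button in m: 0 up, 0.0035 fully down; a spring brings it up. It starts to move at about 1.5 N and is fully down at about 5 N
- right_button_top (a point): Centre of the top of the right-hand button: a grey bar 22 mm (laptop x) by 52 mm (laptop y), its top 5 mm above the deck (31 mm above the bench), 85 mm in front of the laptop's centre and 30 mm to the right (laptop -y). 7 mm clear of the touchpad and 8 mm from the left-hand button
- left_button: The left-hand button, same size and spring as the right one, 30 mm to the left (laptop +y) of the middle line. Origin at the centre of its underside, at deck height. To be left alone
- keyboard: Block of white keys, 87 mm (x) by 276 mm (y), 4 mm above the deck. Origin at its centre, at deck height, 52 mm beyond the laptop's centre (+x); its near edge is 21 mm beyond the touchpad's rim. To be left alone
- memory_stick: Loose black memory stick with a steel plug, 53 x 18 x 8 mm, 15 g, lying on the left part of the palm rest. Origin at the underside near its middle, x along its length. To be left alone
- mouse: Loose black computer mouse, 100 x 60 x 38 mm, 90 g, on the bench beside the laptop, to its left or right. Origin at the centre of its underside, x along its length. To be left alone
- screw_jar: Loose round pale jar with a metal cap, 56 mm across, 55 mm high, 120 g, on the bench at the other side of the laptop. Origin at the centre of its underside. To be left alone

How it is judged:
On the way, in this order (a step that is already met when the one before it is completed fails the run):
1. the fingertips touch the touchpad while the right button is up (contact force between the fingers and touchpad above 0.4 N and value of joint right_button below 0.001 m), for 0.1 s.
2. the fingertips have left the touchpad (contact force between the fingers and touchpad below 0.1 N), for 0.1 s.
3. the fingertips press the right button down (value of joint right_button above 0.0027 m and contact force between the fingers and laptop above 1 N), for 0.1 s.
At the end, for the whole second after the job is handed in: The touchpad was touched first, then the right button was pressed (2.7 mm or more) and is up again (within 0.8 mm); the laptop lies within 15 mm of where it was, at rest, and the mouse and the jar within 15 mm, the memory stick within 20 mm of where they were (value of joint right_button below 0.0008 m and distance of each of laptop, mouse, screw_jar from where it was at the start of the episode below 0.015 m and linear speed of laptop below 0.01 m/s and distance of memory_stick from where it was at the start of the episode below 0.02 m).
It fails at once if the touchpad is pressed with more than 15 N (contact force between any of the fingers, the arm and touchpad above 15 N).
It fails at once if the laptop is pressed anywhere with more than 25 N (contact force between any of the fingers, the arm and laptop above 25 N).
It fails at once if a key or the left button is touched (contact force between any of the fingers, the arm and keyboard above 0.3 N or contact force between any of the fingers, the arm and left_button above 0.3 N).
It fails at once if the laptop is shoved by more than 15 mm, lifted or tipped (distance of laptop from where it was at the start of the episode above 0.015 m or angle between laptop's own z axis and vertical above 0.06 rad).
It fails at once if the memory stick, the mouse or the jar is disturbed (distance of memory_stick from where it was at the start of the episode above 0.02 m or distance of any of mouse, screw_jar from where it was at the start of the episode above 0.015 m).
It also fails if it takes over 38 s, if anything falls off the work surface, if the arm or the gripper's body presses on something with over 40 N, if the wrist force passes 120 N, or if a joint passes its speed limit or range.

## Working session

There is one attempt and no reset: what is moved stays moved. The work goes in short steps, Python scripts to look and compute and a tool call to move; the robot and the scene stay as the last step left them, time stands still between calls to the robot, and variables do not carry over. Pictures are saved under pics/ and viewed, at most 10 in all, crops included, and the job is handed in when it is done.

Besides the shell and the picture viewer there is one more tool, called after "Emit:" as a command line: name --pt "numbers of a row" for each row, then --argument value for the rest. drive_tool: Moves the arm, as the interface text tells. Its arguments: {"type":"object","properties":{"deltas":{"type":"array","items":{"type":"array","items":{"type":"number"}}},"force":{"type":"number"}},"required":["deltas"]}

```bash
mkdir -p pics
python3 - <<'E'
from workcell import *
import cv2,numpy as np
s=get_state();print({k:np.round(v,3) for k,v in s.items()})
a,d=read_camera("scene");b,e=read_camera("wrist")
np.savez("m0.npz",a=a,d=d,b=b,e=e,p=s["position"],r=s["tcp_rot"])
cv2.imwrite("pics/a.png",a);cv2.imwrite("pics/b.png",b)
print(calibration("scene"));print(calibration("wrist"))
E
```

```text
{'clock': np.float64(0.0), 'qpos': array([-0.134,  0.151,  1.438, -0.   ,  1.554, -0.134]), 'qd': array([-0.001, -0.   ,  0.   ,  0.001, -0.002, -0.   ]), 'joint_efforts': array([ 0.0000e+00, -7.1306e+01, -5.7086e+01, -0.0000e+00,  9.0000e-03,
        0.0000e+00]), 'position': array([0.575, 0.   , 0.231]), 'tcp_rot': array([-3.14 , -0.   ,  1.571]), 'force': array([-0.045,  0.914,  0.219]), 'torque': array([ 0.016,  0.023, -0.019]), 'finger_force': np.float64(0.0), 'grip_width': np.float64(1.001)}
{'fx': 517.0329875835491, 'fy': 517.0329875835491, 'cx': 315.2873340889559, 'cy': 241.9719090716065, 'R': array([[-0.86785754,  0.49679654,  0.00406031],
       [ 0.29716285,  0.52563085, -0.79712386],
       [-0.3981426 , -0.69058338, -0.60380217]]), 't': array([ 0.46624025, -0.13235469,  1.26566614])}
{'fx': 378.38209957322124, 'fy': 378.38209957322124, 'cx': 324.9218676734098, 'cy': 240.61142659398308, 'mount': array([[-1.06547569e-03, -9.57474087e-01, -2.88517310e-01,
         7.39096661e-02],
       [ 9.99999179e-01, -8.14776323e-04, -9.89013790e-04,
        -1.04310863e-04],
       [ 7.11878003e-04, -2.88518127e-01,  9.57474169e-01,
        -1.42249305e-01],
       [ 0.00000000e+00,  0.00000000e+00,  0.00000000e+00,
         1.00000000e+00]])}
```

View pics/a.png

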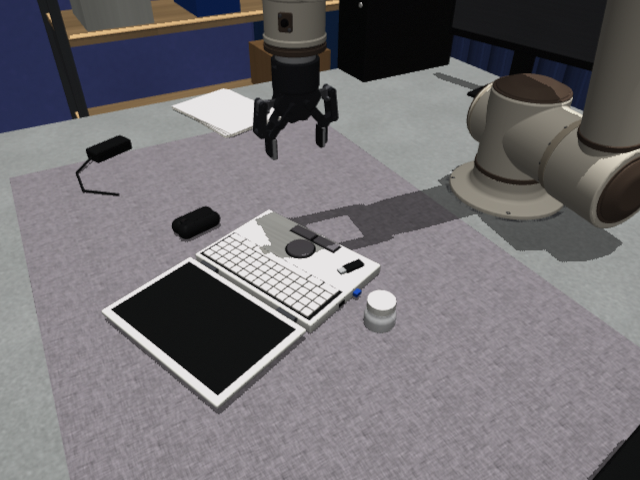

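View pics/b.png

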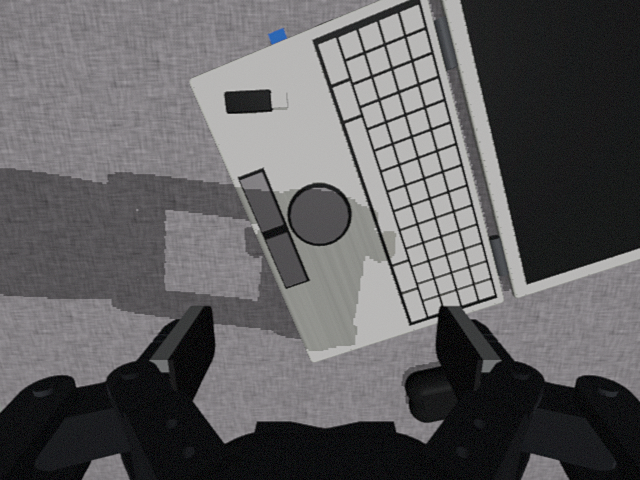

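The scene view shows the laptop with the mouse on its right and the jar on its left. In the wrist view, the touchpad is at about (320,214), the left button at (263,201) and the right button at (288,260). The stick is at (255,101).

```bash
cat > h.py <<'E'
from workcell import *
import cv2,numpy as np
from scipy.spatial.transform import Rotation as Ro
def cast(uv,p,r,z):
    c=calibration("wrist");M=np.array(c["mount"]);R=Ro.from_euler("xyz",r).as_matrix()
    uv=np.atleast_2d(uv).astype(float)
    ray=np.c_[(uv[:,0]-c["cx"])/c["fx"],(uv[:,1]-c["cy"])/c["fy"],np.ones(len(uv))]
    o=R@M[:3,3]+p; v=ray@(R@M[:3,:3]).T
    return o+v*((z-o[2])/v[:,2])[:,None]
E
python3 - <<'E'
from h import *
m=np.load("m0.npz");b=m["b"];g=cv2.cvtColor(b,cv2.COLOR_BGR2GRAY)
mask=(g<105).astype(np.uint8); 
x0,y0,x1,y1=225,160,380,300
roi=np.zeros_like(mask);cv2.fillPoly(roi,[np.array([[236,175],[300,150],[365,190],[365,250],[310,300],[285,295]])],1)
mask=cv2.morphologyEx(mask&roi,cv2.MORPH_OPEN,np.ones((3,3)))
n,l,st,ce=cv2.connectedComponentsWithStats(mask)
for i in range(1,n):
    if st[i,4]<200: continue
    c=cv2.findContours((l==i).astype(np.uint8),0,2)[0][0]
    rr=cv2.minAreaRect(c);P=cast(cv2.boxPoints(rr),m["p"],m["r"],.031)
    print(st[i],np.round(rr[0],1),"C",cast(rr[0],m["p"],m["r"],.031)[0].round(4),"sides",np.linalg.norm(P[1]-P[0]).round(4),np.linalg.norm(P[2]-P[1]).round(4),"ang",[np.arctan2(*(P[k+1]-P[k])[1::-1]).round(3) for k in(0,1)])
print("g",g[255,285],g[200,262],g[214,320],g[231,275])
# depth check of height at the pad
c=calibration("wrist");M=np.array(c["mount"]);R=Ro.from_euler("xyz",m["r"]).as_matrix()
for u,v in[(320,214),(288,260),(340,270)]:
    d=m["e"][v,u];q=np.array([(u-c["cx"])/c["fx"]*d,(v-c["cy"])/c["fy"]*d,d]);print(u,v,(R@(M[:3,:3]@q+M[:3,3])+m["p"]).round(4))
E
```

```text
[ 239  169   70  120 2932] [273.8 228.7] C [ 0.5263 -0.0174  0.031 ] sides 0.0252 0.1165 ang [np.float64(0.387), np.float64(-1.207)]
[ 287  183   65   63 3185] [319. 214.] C [ 0.5686 -0.0034  0.031 ] sides 0.0578 0.0586 ang [np.float64(-0.001), np.float64(-1.552)]
g 80 80 81 17
320 214 [ 0.5695 -0.0034  0.0312]
288 260 [ 0.5384 -0.0492  0.029 ]
340 270 [ 0.5888 -0.0608  0.0257]
```

Emit:
drive_tool --pt "0 0 0 0.008 0.15" --pt "0 0 0 0.008 0.15" --pt "0 0 0 0.008 0.15" --pt "0 0 0 0.008 0.15" --pt "0 0 0 0.008 0.15" --pt "0 0 0 0.008 0.15" --pt "0 0 0 0.008 0.15" --pt "0 0 0 0.008 0.15" --pt "0 0 0 0.008 0" --pt "0 0 0 0.008 0" --force 40

```text
clock: 1.35
position: [0.5749, 0.0, 0.1507]
tcp_rot: [-3.141, 0.0, 0.374]
force: [0.3, 0.0, -0.2]
grip_width: -0.003
finger_force: 0.0
```

Run:
```python
from h import *
m=np.load("m0.npz");P=cast([[314,41],[410,325]],m["p"],m["r"],.03);d=P[1]-P[0];print("kb",P.round(4),np.linalg.norm(d),np.arctan2(d[1],d[0])+np.pi/2)
s=get_state();b,e=read_camera("wrist");print({k:np.round(s[k],4) for k in("clock","position","tcp_rot","force","grip_width","qd")})
np.savez("m1.npz",b=b,e=e,p=s["position"],r=s["tcp_rot"]);cv2.imwrite("pics/c.png",b)
```

```text
kb [[ 0.5651  0.1403  0.03  ]
 [ 0.6601 -0.1195  0.03  ]] 0.2766321376595637 0.350511244192933
{'clock': np.float64(1.35), 'position': array([0.5749, 0.    , 0.1507]), 'tcp_rot': array([-3.1414e+00,  3.0000e-04,  3.7430e-01]), 'force': array([ 0.2949,  0.0028, -0.2119]), 'grip_width': np.float64(-0.0025), 'qd': array([-0.0004,  0.0411,  0.0859, -0.0026, -0.1279,  0.0081])}
```

View pics/c.png

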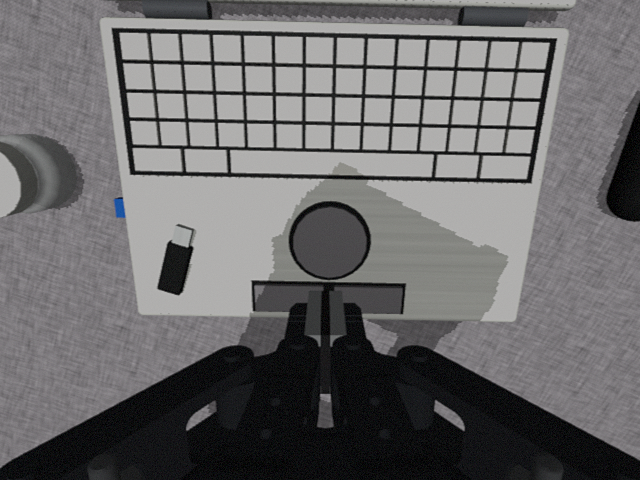

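The near keyboard edge runs (134,174)–(530,182), the touchpad is at (330,240), and the button slot's far corners are (253,282) and (405,285). The shut fingertips are at about (326,292). Next I'll combine these into one laptop pose.

Run:
```python
from h import *
m=np.load("m1.npz");p,r,b=m["p"],m["r"],m["b"];g=cv2.cvtColor(b,cv2.COLOR_BGR2GRAY)
mask=((g<105)).astype(np.uint8);mask[:195]=0;mask[279:]=0;mask[:,:280]=0;mask[:,380:]=0
c=max(cv2.findContours(mask,0,2)[0],key=cv2.contourArea);(u,v),(w,h),_=cv2.fitEllipse(c)
T=cast((u,v),p,r,.031)[0];print("pad px",u,v,w,h,"T",T.round(4))
K=cast([[134,174.5],[530,182]],p,r,.03);S=cast([[253,282],[405,285]],p,r,.031)
for n,P in(("kb",K),("slot",S)):
    d=P[1]-P[0];print(n,P.round(4),np.linalg.norm(d).round(4),(np.arctan2(d[1],d[0])+np.pi/2).round(4))
yaw=.355;X=np.array([np.cos(yaw),np.sin(yaw)]);Y=np.array([-X[1],X[0]])
for n,P in(("kb",K),("slot",S)):
    q=P.mean(0)[:2]-T[:2];print(n,"mid rel pad",q@X,q@Y)
B=T[:2]-.045*X-.03*Y;print("right button",B)
t=r[2];tx=np.array([np.cos(t),np.sin(t)]);ty=np.array([tx[1],-tx[0]])
s=T[:2]-p[:2];print("to pad tool xy",s@tx,s@ty)
s=B-T[:2];print("pad->button tool xy",s@tx,s@ty)
```

```text
pad px 329.22052001953125 240.12416076660156 78.59420013427734 81.69170379638672 T [ 0.5709 -0.0043  0.031 ]
kb [[ 0.5655  0.1384  0.03  ]
 [ 0.6606 -0.1185  0.03  ]] 0.2739 0.3545
slot [[ 0.5197  0.0368  0.031 ]
 [ 0.559  -0.0701  0.031 ]] 0.1139 0.3522
kb mid rel pad 0.04441163082800561 -0.0013169970888366833
slot mid rel pad -0.03392355405108962 -0.0006277471891659735
right button [ 0.53918119 -0.04803061]
to pad tool xy -0.005249273654650268 0.0025155657061248365
pad->button tool xy -0.045571121544685685 0.029125124568995176
```

Both views agree on the touchpad position to about 2 mm, and the slot and keyboard distances match the given sizes, with yaw at 0.354. I'll centre over the pad and go down to just above it.

Emit:
drive_tool --pt "0 -0.005 0.0025 0.02 0.02" --pt "0 0 0 0.02 0" --pt "0 0 0 0.02 0" --pt "0 0 0 0.02 0" --pt "0 0 0 0.02 0" --pt "0 0 0 0.01 0" --pt "0 0 0 0.003 0" --pt "0 0 0 0 0" --pt "0 0 0 0 0" --pt "0 0 0 0 0"

```text
clock: 2.65
position: [0.5714, -0.0042, 0.0387]
tcp_rot: [3.141, -0.001, 0.351]
force: [-0.3, -0.2, -0.4]
grip_width: -0.003
finger_force: 0.0
```

Run:
```python
from h import *
s=get_state();b,e=read_camera("wrist");print({k:np.round(s[k],4) for k in("clock","position","tcp_rot","force")})
np.savez("m2.npz",b=b,p=s["position"],r=s["tcp_rot"]);cv2.imwrite("pics/d.png",b)
```

```text
{'clock': np.float64(2.65), 'position': array([ 0.5714, -0.0042,  0.0387]), 'tcp_rot': array([ 3.1413e+00, -5.0000e-04,  3.5090e-01]), 'force': array([-0.2916, -0.1808, -0.3875])}
```

View pics/d.png

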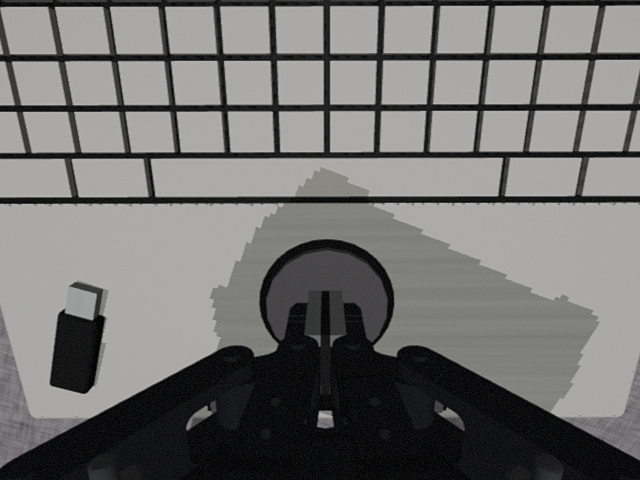

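The fingertips, at about (326,292), are centred over the pad, which spans x 261–393. The keyboard edge is level in the picture, so the yaw is right. Now the light touch.

Emit:
drive_tool --pt "0 0 0 0.003 0" --pt "0 0 0 0.002 0" --pt "0 0 0 0.002 0" --pt "0 0 0 0.001 0" --pt "0 0 0 0.001 0" --pt "0 0 0 0.001 0" --pt "0 0 0 0 0" --pt "0 0 0 0 0" --pt "0 0 0 0 0" --pt "0 0 0 0 0"

```text
clock: 3.95
position: [0.5712, -0.0042, 0.0283]
tcp_rot: [-3.142, 0.0, 0.351]
force: [-2.7, -0.0, 2.1]
grip_width: 0.002
finger_force: 1.4
```

Emit:
drive_tool --pt "0 0 0 -0.005 0" --pt "0 0 0 -0.01 0" --pt "0 0 0 -0.01 0" --pt "0 -0.015 0.01 0 0" --pt "0 -0.015 0.01 0 0" --pt "0 -0.016 0.012 0 0" --pt "0 0 0 0.008 0" --pt "0 0 0 0.003 0" --pt "0 0 0 0 0" --pt "0 0 0 0 0"

```text
clock: 5.2
position: [0.5391, -0.0497, 0.0422]
tcp_rot: [-3.141, 0.0, 0.351]
force: [-0.3, 0.3, -0.1]
grip_width: -0.004
finger_force: 0.0
```

Run:
```python
from h import *
s=get_state();b,e=read_camera("wrist");print({k:np.round(s[k],4) for k in("clock","position","tcp_rot","force")})
cv2.imwrite("pics/e.png",b)
```

```text
{'clock': np.float64(5.2), 'position': array([ 0.5391, -0.0497,  0.0422]), 'tcp_rot': array([-3.1415e+00,  2.0000e-04,  3.5140e-01]), 'force': array([-0.3444,  0.3033, -0.1083])}
```

View pics/e.png

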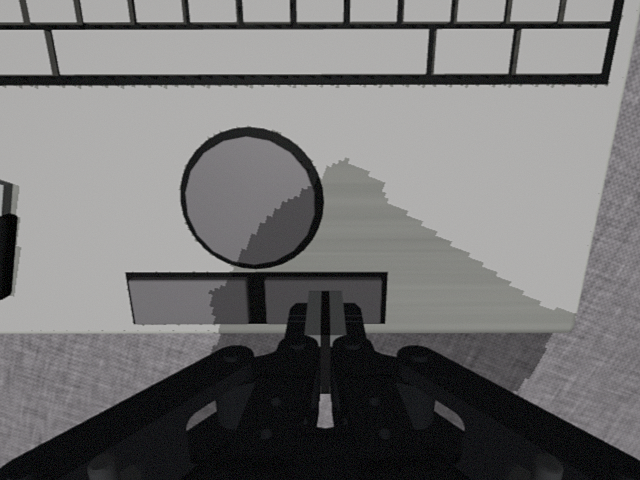

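The fingertips at x≈326 are centred on the right button, which spans x 264–386. The gap to the left button is clear. Now the gentle press.

Emit:
drive_tool --pt "0 0 0 0.005 0" --pt "0 0 0 0.004 0" --pt "0 0 0 0.002 0" --pt "0 0 0 0.001 0" --pt "0 0 0 0.001 0" --pt "0 0 0 0.001 0" --pt "0 0 0 0 0" --pt "0 0 0 0 0" --pt "0 0 0 0 0" --pt "0 0 0 0 0"

```text
clock: 6.5
position: [0.539, -0.05, 0.0283]
tcp_rot: [-3.142, 0.0, 0.351]
force: [-3.7, 1.0, 3.6]
grip_width: 0.004
finger_force: 2.0
```

Emit:
drive_tool --pt "0 0 0 0.0004 0" --pt "0 0 0 0.0004 0" --pt "0 0 0 0.0002 0" --pt "0 0 0 0 0" --pt "0 0 0 0 0" --pt "0 0 0 0 0" --pt "0 0 0 0 0" --pt "0 0 0 0 0" --pt "0 0 0 0 0" --pt "0 0 0 0 0"

```text
clock: 7.75
position: [0.539, -0.05, 0.0275]
tcp_rot: [3.142, -0.0, 0.351]
force: [-4.3, 1.4, 8.2]
grip_width: -0.001
finger_force: 4.0
```

At 8 N the button has bottomed out, since it is fully down at about 5 N. Lifting off.

Emit:
drive_tool --pt "0 0 0 -0.002 0" --pt "0 0 0 -0.003 0" --pt "0 0 0 -0.01 0" --pt "0 0 0 -0.02 0" --pt "0 0 0 -0.03 0" --pt "0 0 0 -0.03 0" --pt "0 0 0 -0.02 0" --pt "0 0 0 0 0" --pt "0 0 0 0 0" --pt "0 0 0 0 0"

```text
clock: 9.0
position: [0.5386, -0.0499, 0.1413]
tcp_rot: [-3.141, 0.001, 0.351]
force: [-0.2, 0.5, 0.1]
grip_width: -0.003
finger_force: 0.0
```

Run:
```python
from h import *
s=get_state();b,e=read_camera("wrist");p,r=s["position"],s["tcp_rot"];print(p,s["force"])
g=cv2.cvtColor(b,cv2.COLOR_BGR2GRAY);cv2.imwrite("pics/f.png",b)
```

```text
[ 0.53863688 -0.04993362  0.14133871] [-0.22939193  0.48470763  0.06076322]
```

View pics/f.png

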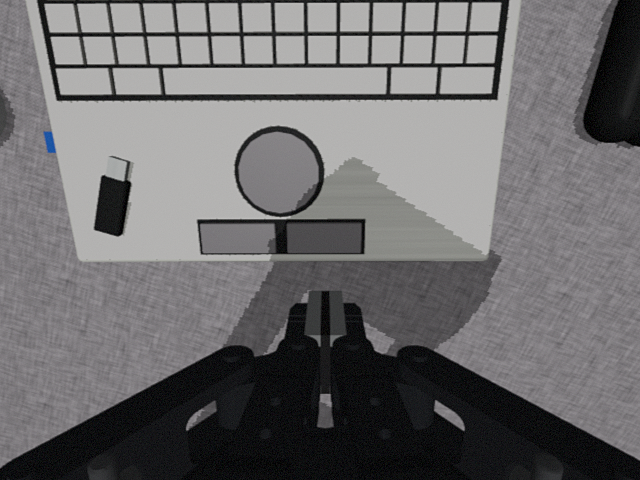

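The laptop, stick and mouse look undisturbed. The touchpad is at (279,171) and the right button at (325,237), with the arm clear of everything.

```bash
python3 -c "
from workcell import *
print(finish_job())"
```

```text
the job is handed in; nothing more can be done
None
```

I touched the touchpad at about 2 N and lifted off. I then pressed the right button until it bottomed out at about 8 N, released it, and handed the job in at about 9 s; the hand-in returned no verdict, but nothing looked disturbed in the last wrist picture, which showed the jar only at its edge.

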